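# Open the ratchet shelf stop

### The job

Open up the shelf stop beside the flask tin to make room: with a fingertip press down the red release pad on the black sliding jaw, keep it pressed, and push the jaw back along its bar, away from the tin, until it is fully home against the black end stop. Then let the red pad spring up and move clear. Grasp and lift nothing, and leave the tin, the jar and the oak knob standing where they are.

Things in the scene. Friction and masses are not known exactly. Their poses are not given: they have to be found in the camera images.
- stand: Shelf stop screwed to the shelf. Its aluminium bar (30 mm wide, top 23 mm up) lies along the stand's y axis; z up, origin on the shelf under the bar. At y -170 to -162 mm a fixed aluminium plate, 75 mm high, x -125 to +25 mm. At y +95 to +111 mm the black end stop, 48 mm wide, 45 mm high. The black jaw slides between them and opens towards +y.
- jaw (a joint): Jaw position along the bar, m: 0 = nearest the fixed plate, 0.140 = fully home at the end stop (hard limit), growing to the stand's +y. A ratchet blocks growth (after at most 6 mm of slack) unless the red pad is held down, except in about the last 25 mm, which has no teeth. Released, it slides with about 3 N of friction and stays where it is left.
- release (a joint): How far the red pad is pressed, m: 0 = up, 0.014 = bottomed. It moves straight down on a spring, about 2.5 N to start, 8 N at the bottom. At rest it may sit up to 5 mm down on a ratchet tooth. The ratchet is free above about 6 mm; hold it 8 to 12 mm down while pushing. It springs up when let go with the jaw home.
- release_pad (a point): Centre of the red pad's top face, 44 mm across the bar, 50 mm along it; height 56 mm minus the release value. It rides on the jaw, at x 0, y -86 mm + jaw value in the stand's frame. It is the floor of a trough 56 mm long, open at both sides, between the jaw's upright plate (-y end) and its push cheek (+y end).
- jaw_cheek (a point): Centre of the top edge of the jaw's push cheek on the side facing the pad, 28 mm beyond the pad's centre towards +y, 71 mm above the shelf; the cheek is 48 mm wide, 12 mm thick. A fingertip on the pad can push on it. At the trough's other end, 28 mm from the pad's centre, the jaw's plate (8 mm thick, 75 mm high) reaches x -125 to +25 mm across the bar.
- tin: Steel flask-shaped tin, 84 x 30 mm, 102 mm high with its dark twist cap, standing upright on the shelf between the fixed plate and the jaw's plate, in front of the bar. Origin: centre of its underside, z up. To be left alone.
- jar: Green glass jar with an aluminium lid, 60 mm across, 82 mm high, standing near the bar. Origin: centre of its underside, z up. To be left alone.
- knob: Oak drawer knob, 38 mm across, 32 mm high, standing on its foot near the bar. Origin: centre of its underside, z up. To be left alone.

How it is judged:
By the outcome, as a careful person would: the job done as asked, in the order asked, and still so for the second after the job is handed in, with the robot touching nothing.
It also fails if it takes over 40 s, if anything falls off the work surface, if the arm or the gripper's body presses on something with over 40 N, if the wrist force passes 120 N, or if a joint passes its speed limit or range.

### The arm

A 6-joint arm with a two-finger parallel gripper is mounted at the origin on the work surface. World frame = base frame: x ahead of the robot, y to its left, z up, the work surface at z = 0. Lengths are in m, angles in rad, forces in N, time in s.
With the tool pointing down it reaches from about 0.325 to 0.775 m from the base axis. Payload 5.5 kg.
Tool frame: the origin (TCP) lies on the mounting face of the last link; the fingertips stand 173 mm ahead of it and the grasp point (between the pads) lies 155 mm ahead of it; z points along the fingers, y is the line along which they close (so a half turn about z gives the same grasp; the last joint's range is limited). The gripper opens to 85 mm and grips with 20 to 120 N. Pads are 22 mm wide; open, the fingers measure 114 mm over their backs; the gripper's body (76 mm by 85 mm) begins 54 mm behind the grasp point. The pads swing forward as they close: fully open they stand 13 mm farther back than shut.
Start: joints at [1.044, 0.091, 1.231, -0, 1.82, -0.057], TCP at [0.272, 0.535, 0.405] pointing down, gripper open.
Joint ranges: [-2.87, 2.87], [-0.86, 2.18], [0.17, 2.46], [-1.51, 4.65], [0.06, 2.69], [-2.65, 2.65]. Speed limits (rad/s): [2.57, 2.57, 3.01, 3.14, 3.14, 3.14].

### API

Orientations are given as [roll, pitch, yaw] about the fixed x, y, z axes, in that order (R = Rz(yaw) Ry(pitch) Rx(roll)).
In Python, from workcell import bot, imaging gives the robot as it stands.
- The arm moves only by the shell command python3 -m handwheel 'ROWS' [OPENING] [FORCE]. ROWS is JSON, a list of rows, each a list of 6 numbers: the shift along the world's x, y, z in cm, then the turn, a rotation vector about the world's x, y, z in degrees. In form: [[tx, ty, tz, rx, ry, rz], ...]. A call has 1 to 8 rows; each row shifts and turns the commanded pose from where the row before left it; what a row does not reach is not made up. A row lasts 1/8 s, in which the tool goes at most 62.5 mm and 10.7 degrees, less where a joint would pass 70% of its speed; a pose out of reach is approached as far as the arm can. A call is refused whole if a number of a shift passes 6.25 or a number of a turn 10.7, either way. A call with a gripper value outside its range is refused whole. OPENING is the finger opening in cm, from 0 to 8.54, set as the call begins (- or left out, the last holds). The fingers move at their own pace and stop on an object; FORCE is the grip in N (left out, the last holds). Time passes only in rows, so rows that do not move let the fingers close. It gives the time, the measured TCP pose, the force, the opening and the grip force at its end, in the units of the state.
- bot.observe(): the state, without advancing time (a new reading comes with each control period).
- imaging.snapshot(name): name is "scene" or "top" or "wrist"; returns the picture (400x640x3 uint8, red, green, blue); there is no depth.
- imaging.camera_model(name): a dict with "fx", "fy", "cx", "cy" (pixels), "xyz" and "orientation" of the camera in the world. Camera axes: x right, y up, looking along -z (the intrinsics and any distortion apply to the point x, -y, -z); pixel columns grow to the right and rows downward; lengths in m; the calibration is good to about 2 mm. The wrist camera is an equidistant fisheye: a pixel r from the principal point sees the ray r / f radians off the axis. A picture is of the moment at which its call begins: read the wrist's pose just before it. camera_model takes no time and is no camera call; for the wrist camera it gives the pose at the moment of the call.
- bot.sign_off(): hands the job in; it is judged then, once.
Trained networks look in the newest picture that a camera, given by its name, has taken for a name from the list of things; names that differ only in an ending like _2 or _b are one class to them, and where a whole thing is asked for, a point or a joint stands for the part that bears it (a point fixed in the world has none). Each returns a list of dicts, best first, with "p" (0 to 1); they miss things now and then, are a little off and sometimes report something else, mostly with a low value. They report only what shows in the picture. A call takes as long as a camera call.
- imaging.find_in(camera, target): "bbox" ([left, top, right, bottom] in pixels, round what is visible of it).
- imaging.cut_out(camera, target): "region" (400x640 bool, what is visible of it) and "bbox" ([left, top, right, bottom] in pixels, round what is visible of it).
The state is a dict: "t": time; "joint_pos": joint angles; "joint_velocities": joint speeds; "effort": joint torques, N m; "position": TCP position; "orientation": TCP orientation; "contact_force": force on the tool from outside, world axes, zero at the start; "torque": the same for the moment, N m; "finger_gap": finger opening in m; "gripper_force": force on a finger pad.
Only numpy, scipy, OpenCV 4.12 (cv2) and the standard library are available. Lean on these libraries where they do the work, as an engineer would, in place of code of your own. Each camera call takes 0.05 s, during which the arm holds its last target. There are 200 camera calls.

## Working session

There is one attempt and no reset: what is moved stays moved. The work goes in short steps, Python scripts to look and compute and a shell command to move; the robot and the scene stay as the last step left them, time stands still between calls to the robot, and variables do not carry over. Pictures are saved under pics/ and viewed, at most 10 in all, crops included, and the job is handed in when it is done.

```bash
mkdir -p pics
cat > h.py <<'E'
from workcell import bot, imaging
import numpy as np, cv2
from scipy.spatial.transform import Rotation as R
def cam(n):
    m=imaging.camera_model(n); return m
def Rm(m):
    o=np.array(m["orientation"]); return R.from_euler('xyz',o).as_matrix() if o.size==3 else (R.from_quat(o).as_matrix() if o.size==4 else o)
def proj(m,P,fish=False):
    p=(np.atleast_2d(P)-m["xyz"])@Rm(m); x,y,z=p[:,0],-p[:,1],-p[:,2]
    if fish:
        r=np.hypot(x,y); th=np.arctan2(r,z); s=th/np.maximum(r,1e-9)
    else: s=1/z
    return np.c_[m["fx"]*x*s+m["cx"], m["fy"]*y*s+m["cy"]]
def save(n,f): 
    im=imaging.snapshot(n); cv2.imwrite("pics/"+f,im[:,:,::-1]); return im
E
python3 - <<'E'
from h import *
for n in("scene","top","wrist"):
    m=cam(n); save(n,n+"1.png"); print(n,m)
    for t in("stand","jaw","release_pad","tin","jar","knob"):
        r=imaging.find_in(n,t); print(t,[(np.round(d["bbox"]).astype(int).tolist(),round(d["p"],2)) for d in r[:2]])
print(bot.observe())
a=cv2.imread("pics/scene1.png");b=cv2.imread("pics/top1.png")
E
```

```text
scene {'fx': 443.64272410172794, 'fy': 443.64272410172794, 'cx': 316.2792400974643, 'cy': 201.29525879800104, 'xyz': array([0.82819098, 0.35451229, 0.75208072]), 'orientation': array([5.57160599e-01, 1.34082823e-03, 2.53704352e+00])}
stand [([235, 101, 335, 240], 0.71)]
jaw [([254, 119, 317, 197], 0.79)]
release_pad [([255, 115, 314, 196], 0.22)]
tin [([262, 98, 301, 142], 0.69)]
jar [([348, 170, 381, 216], 0.71)]
knob [([253, 116, 316, 195], 0.57), ([222, 205, 244, 225], 0.55)]
top {'fx': 371.16866785090133, 'fy': 371.16866785090133, 'cx': 317.2220318586367, 'cy': 197.89448352378662, 'xyz': array([0.46746391, 0.00111451, 0.71535323]), 'orientation': array([ 2.23580124e-01,  4.31586551e-04, -1.42410701e+00])}
stand [([306, 194, 463, 294], 0.57)]
jaw [([371, 197, 421, 292], 0.87)]
release_pad [([381, 206, 411, 229], 0.65)]
tin [([426, 243, 455, 292], 0.58)]
jar [([287, 249, 321, 287], 0.91)]
knob [([374, 150, 394, 169], 0.54)]
wrist {'fx': 309.70691628693146, 'fy': 309.70691628693146, 'cx': 325.000303115814, 'cy': 201.83230759863787, 'xyz': array([0.20851517, 0.56660359, 0.37475295]),
[... 153 characters left out ...]
 []
{'t': 1.05, 'joint_pos': array([ 1.04431481e+00,  9.11202857e-02,  1.23073572e+00,  1.52570017e-05,
        1.81979700e+00, -5.66860994e-02]), 'joint_velocities': array([-0.0001447 , -0.00059546, -0.00031299, -0.00147448, -0.00078477,
       -0.00021604]), 'effort': array([ 7.94847638e-04, -4.58486474e+01, -4.18109930e+01,  1.12799574e-05,
        7.44783447e-04, -1.35268795e-05]), 'position': array([0.27162243, 0.5350147 , 0.40464288]), 'orientation': array([-3.14153323e+00, -1.81823377e-05,  2.67180099e+00]), 'contact_force': array([ 0.26415231, -0.0968884 , -0.08407367]), 'torque': array([ 0.04732828, -0.00897298,  0.02943036]), 'gripper_force': 0.0, 'finger_gap': 0.08571765816617784}
```

View pics/scene1.png

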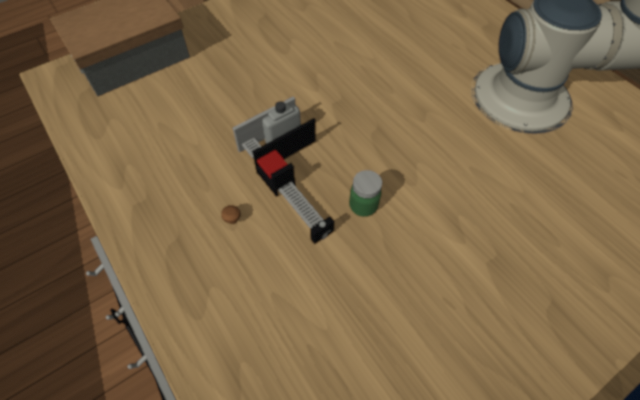

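View pics/top1.png

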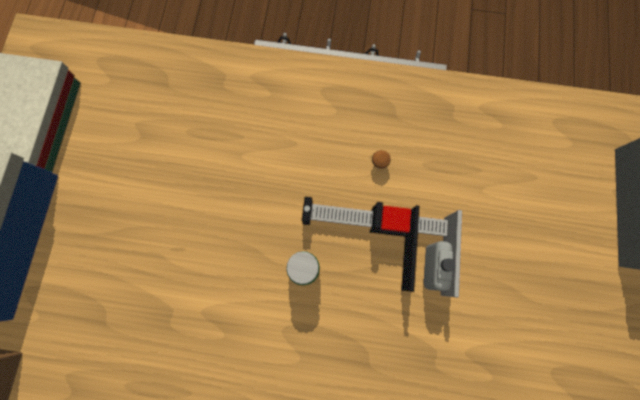

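The scene view shows the red pad near (272,163), the end stop at (321,230) and the jar at (366,193). In the top view the pad is at (396,219), the end stop at (307,210), the knob at (381,159) and the tin at (446,265).

Run:
```python
from h import *
a=cv2.imread("pics/scene1.png")[90:250,220:400];b=cv2.imread("pics/top1.png")[185:305,285:475]
a=cv2.resize(a,None,fx=2.2,fy=2.2,interpolation=cv2.INTER_CUBIC)
b=cv2.resize(b,(400,253),interpolation=cv2.INTER_CUBIC)
a=cv2.resize(cv2.imread("pics/scene1.png")[90:250,225:345],(400,533),interpolation=cv2.INTER_CUBIC)
o=np.zeros((533,800,3),np.uint8);o[:,:400]=a;o[:253,400:]=b;cv2.imwrite("pics/z.png",o)
Ps=[];
for n in("scene","top"):
    im=cv2.imread(f"pics/{n}1.png").astype(int); k=(im[...,2]>110)&(im[...,1]<60)&(im[...,0]<60)
    k=cv2.morphologyEx(k.astype(np.uint8),cv2.MORPH_OPEN,np.ones((2,2)));c=cv2.findContours(k,0,2)[0]
    c=max(c,key=cv2.contourArea); print(n,cv2.minAreaRect(c),cv2.boxPoints(cv2.minAreaRect(c)).round(1).tolist(), k.sum())
    M=cv2.moments(c); Ps.append((M['m10']/M['m00'],M['m01']/M['m00']))
def ray(n,p):
    m=cam(n); d=Rm(m)@np.array([(p[0]-m["cx"])/m["fx"],-(p[1]-m["cy"])/m["fy"],-1]); return np.array(m["xyz"]),d/np.linalg.norm(d)
def tri(p,q):
    A=np.zeros((3,3));v=np.zeros(3)
    for o_,d in(ray("scene",p),ray("top",q)):
        Q=np.eye(3)-np.outer(d,d);A+=Q;v+=Q@o_
    return np.linalg.solve(A,v)
print(Ps,"red",tri(*Ps))
```

```text
scene ((272.60675048828125, 162.8708038330078), (17.807964324951172, 22.57795524597168), 57.9946174621582) [[258.29998779296875, 161.3000030517578], [277.5, 149.3000030517578], [286.8999938964844, 164.39999389648438], [267.79998779296875, 176.39999389648438]] 365
top ((396.9328918457031, 219.60365295410156), (28.491336822509766, 22.859329223632812), 6.340191841125488) [[381.5, 229.39999389648438], [384.0, 206.6999969482422], [412.3999938964844, 209.8000030517578], [409.79998779296875, 232.5]] 639
[(272.3108445777111, 163.31484257871065), (396.87475261521064, 219.58722080859485)] red [ 0.59990995 -0.12701884  0.0485832 ]
```

View pics/z.png

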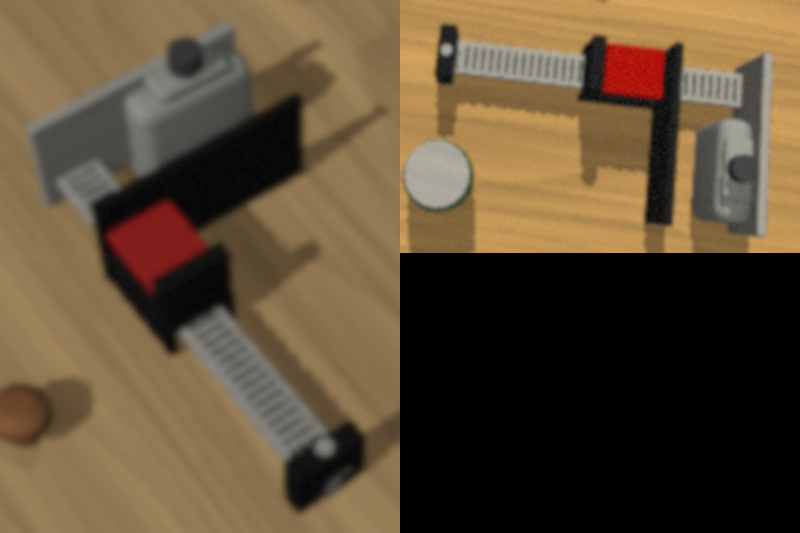

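Run:
```python
from h import *
from scipy.optimize import least_squares
S=lambda u,v:(225+u/3.333,90+v/3.333); T=lambda u,v:(285+(u-400)/2.105,185+v/2.105)
obs=[("scene",S(30,125),(25,-166,75),0),("scene",S(232,27),(-125,-166,75),0),("scene",S(98,205),(25,-118,75),1),("scene",S(300,97),(-125,-118,75),1),
("scene",S(290,462),(24,107,45),0),("scene",S(360,428),(-24,107,45),0),
("top",T(768,57),(25,-166,75),0),("top",T(763,235),(-125,-166,75),0),("top",T(675,45),(25,-118,75),1),("top",T(658,220),(-125,-118,75),1),
("top",T(450,27),(24,103,45),0),("top",(396.9,219.6),(0,-86,52),1),("top",T(596,38),(24,-52,71),1)]
ms={n:cam(n) for n in("scene","top")}
def world(q,p,f): 
    p=np.array(p)/1000; p=p+[0,q[3]*f,0]; c,s=np.cos(q[2]),np.sin(q[2]); return np.array([q[0]+c*p[0]-s*p[1],q[1]+s*p[0]+c*p[1],p[2]])
res=lambda q:np.concatenate([proj(ms[n],world(q,p,f))[0]-uv for n,uv,p,f in obs])
r=least_squares(res,[.6,-.05,0,.03],loss="soft_l1"); q=r.x
print(q,np.degrees(q[2]));print(res(q).reshape(-1,2).round(1).tolist())
print("pad",world(q,(0,-86,54),1),"home pad",world([*q[:3],.14],(0,-86,54),1),"+y",-np.sin(q[2]),np.cos(q[2]))
np.save("q.npy",q)
def gnd(n,p,z):
    m=ms[n];d=Rm(m)@np.array([(p[0]-m["cx"])/m["fx"],-(p[1]-m["cy"])/m["fy"],-1]);o=np.array(m["xyz"]);return o+d*(z-o[2])/d[2]
print("jar",gnd("top",(303,268),.08),"knob",gnd("top",(381,159),.025),"tin",gnd("top",T(740,168),.1))
```

```text
[ 0.59770605 -0.06527593  0.01984961  0.03104999] 1.1372988588277246
[[-0.1, -0.0], [1.0, -2.3], [0.1, 1.2], [2.5, -0.5], [1.5, 3.3], [1.8, -0.1], [1.4, -1.6], [0.1, 1.6], [0.6, -1.5], [2.6, 2.5], [0.8, -1.8], [-2.6, -0.9], [0.4, -1.8]]
pad [ 0.59879672 -0.12021512  0.054     ] home pad [ 0.59663424 -0.01128657  0.054     ] +y -0.01984830621052466 0.999803002966371
jar [0.48712951 0.02849568 0.08      ] knob [ 0.71800556 -0.08753052  0.025     ] tin [ 0.52582455 -0.20343097  0.1       ]
```

```bash
python3 -m handwheel '[[2.5,-5,0,0,0,-7.7],[2.5,-5,0,0,0,-7.7],[2.5,-5,0,0,0,-7.7],[2.5,-5,0,0,0,-7.7],[2.5,-5,0,0,0,-7.7],[2.5,-5,0,0,0,-7.7],[2.5,-5,0,0,0,-7.7],[2.5,-5,0,0,0,-8]]' 0 40; python3 -m handwheel '[[2.5,-5,-1,0,0,0],[2.5,-5,-1,0,0,0],[2.5,-5,-2,0,0,0],[2.5,-5,-2,0,0,0],[2.6,-5,-2,0,0,0],[0,0,-2,0,0,0],[0,0,0,0,0,0]]'
python3 - <<'E'
from h import *
m=cam("wrist");im=save("wrist","w1.png");cam_s=save("scene","s2.png")
o=bot.observe();print(o["position"],o["orientation"],o["contact_force"])
q=np.load("q.npy");c,s=np.cos(q[2]),np.sin(q[2])
W=lambda x,y,z:[q[0]+c*x-s*y,q[1]+s*x+c*y,z]
P=[W(a,-.086+q[3]+b,.054) for a,b in((-.022,-.025),(.022,-.025),(.022,.025),(-.022,.025),(0,0))]
uv=proj(m,P,True);print(uv.round(),m)
im=im[:,:,::-1].copy()
for u in uv: cv2.circle(im,tuple(int(v) for v in u),2,(255,255,0),-1)
o2=np.vstack([im,cv2.imread("pics/s2.png")]);cv2.imwrite("pics/w1m.png",cv2.resize(im,None,fx=1.25,fy=1.25))
E
```

```text
t: 2.05
position: [0.472, 0.1333, 0.4049]
orientation: [3.141, -0.0, 1.587]
contact_force: [1.4, 0.8, 0.5]
finger_gap: 0.0002
gripper_force: 0.0
t: 2.92
position: [0.5972, -0.1148, 0.3021]
orientation: [-3.137, -0.002, 1.591]
contact_force: [1.0, -0.7, -0.6]
finger_gap: 0.0003
gripper_force: 0.0
[ 0.59745244 -0.11392996  0.30553082] [ 3.14091594e+00 -1.90800245e-04  1.59267098e+00] [-0.57250191 -0.77165319  0.74273333]
[[301. 249.]
 [357. 249.]
 [360. 186.]
 [299. 186.]
 [329. 219.]] {'fx': 309.70691628693146, 'fy': 309.70691628693146, 'cx': 325.000303115814, 'cy': 201.83230759863787, 'xyz': array([ 0.59519686, -0.04473236,  0.27228377]), 'orientation': array([-0.27933863,  0.00451703,  0.02026034])}
```

View pics/w1m.png

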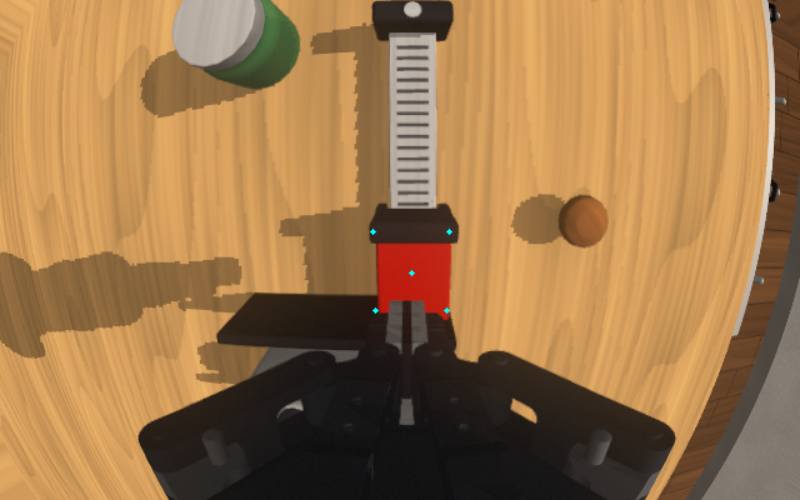

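Run:
```python
from h import *
m=cam("wrist")
for name,p,z in(("cheek",(331,194.6),.071),("stop near top edge",(330,31.5),.045),("stop far",(330,1),.045),("padL",(302,215),.054),("padR",(360.5,215),.054),("padend",(340,250),.054)):
    a=np.array([p[0]-m["cx"],p[1]-m["cy"]]);r=np.hypot(*a);t=r/m["fx"]
    d=Rm(m)@np.array([np.sin(t)*a[0]/r,-np.sin(t)*a[1]/r,-np.cos(t)]);o=np.array(m["xyz"]);print(name,o+d*(z-o[2])/d[2])
```

```text
cheek [ 0.60090877 -0.09765568  0.071     ]
stop near top edge [0.59791781 0.01978137 0.045     ]
stop far [0.59740998 0.0449774  0.045     ]
padL [ 0.57989428 -0.11852104  0.054     ]
padR [ 0.62416321 -0.11758525  0.054     ]
padend [ 0.6097095  -0.14697132  0.054     ]
```

The wrist view has the pad at (331,219) in raw pixels with the fingers just behind it, and the bar runs straight up to the end stop. The cheek is at y≈-0.097, so the pad centre is about (0.601, -0.125).

```bash
python3 -m handwheel '[[0.35,-0.9,0,0,0,0],[0,0,-3,0,0,0],[0,0,-3,0,0,0],[0,0,-0.7,0,0,0],[0,0,0,0,0,0],[0,0,0,0,0,0]]' ; python3 -m handwheel '[[0,0,-0.6,0,0,0],[0,0,0,0,0,0],[0,0,0,0,0,0]]'; python3 -m handwheel '[[0,0,-0.5,0,0,0],[0,0,0,0,0,0],[0,0,0,0,0,0]]'
```

```text
t: 3.78
position: [0.6016, -0.124, 0.2399]
orientation: [3.139, 0.001, 1.592]
contact_force: [-0.3, 0.0, -0.7]
finger_gap: -0.0001
gripper_force: 0.0
t: 4.15
position: [0.6011, -0.124, 0.2317]
orientation: [-3.141, -0.0, 1.591]
contact_force: [-0.1, -0.2, 0.4]
finger_gap: -0.0001
gripper_force: 0.0
t: 4.53
position: [0.6013, -0.1241, 0.2269]
orientation: [3.141, 0.0, 1.591]
contact_force: [0.5, -0.4, 1.7]
finger_gap: -0.0002
gripper_force: 0.9
```

```bash
python3 -m handwheel '[[0,0,-0.4,0,0,0],[0,0,0,0,0,0],[0,0,0,0,0,0]]'; python3 -m handwheel '[[0,0,-0.4,0,0,0],[0,0,0,0,0,0],[0,0,0,0,0,0]]'
```

```text
t: 4.9
position: [0.6013, -0.124, 0.2231]
orientation: [3.141, 0.0, 1.591]
contact_force: [0.4, 0.2, 4.5]
finger_gap: 0.0002
gripper_force: 2.3
t: 5.28
position: [0.6013, -0.124, 0.2193]
orientation: [3.141, 0.0, 1.591]
contact_force: [-0.3, -0.4, 6.4]
finger_gap: 0.0001
gripper_force: 3.1
```

```bash
python3 -m handwheel '[[0,0.7,0,0,0,0],[-0.05,0.7,0,0,0,0],[0,0.6,0,0,0,0],[0,0,0,0,0,0]]'; python3 -m handwheel '[[0,1,0,0,0,0],[0,1,0,0,0,0],[-0.1,1,0,0,0,0],[0,0,0,0,0,0],[0,0,0,0,0,0]]'
```

```text
t: 5.78
position: [0.6007, -0.104, 0.2195]
orientation: [3.141, 0.001, 1.592]
contact_force: [-0.1, -0.9, 6.8]
finger_gap: 0.0
gripper_force: 3.0
t: 6.4
position: [0.5999, -0.0737, 0.2195]
orientation: [3.14, -0.0, 1.592]
contact_force: [1.0, 0.4, 4.7]
finger_gap: 0.0002
gripper_force: 3.0
```

Run:
```python
from h import *
print(bot.observe()["contact_force"])
a=save("scene","s3.png")[90:250,225:345];b=save("wrist","w3.png")
o=np.zeros((533,800,3),np.uint8);o[:,:400]=cv2.resize(a[:,:,::-1],(400,533));o[:400,400:]=b[:,120:520,::-1];cv2.imwrite("pics/z3.png",o)
```

```text
[0.97404179 0.43707274 4.70029991]
```

View pics/z3.png

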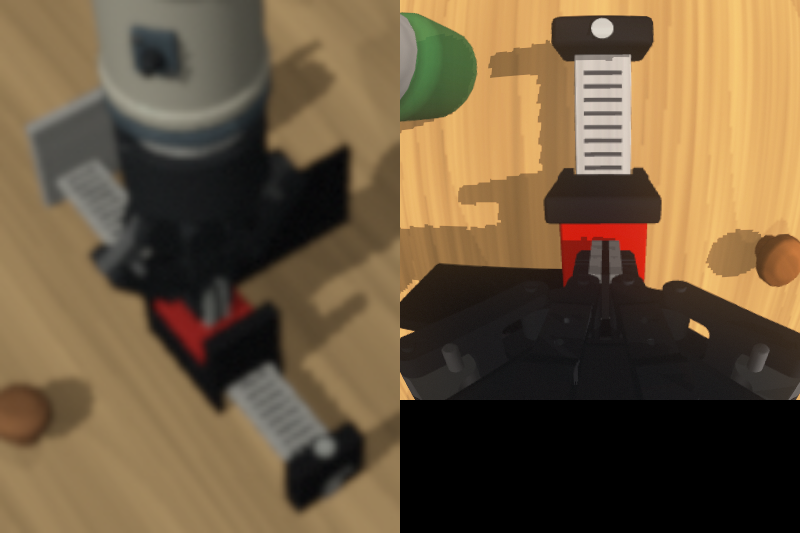

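The scene view shows the jaw well along its bar, with the fingertip in the trough holding the red pad down and about 1 cm short of the cheek. The tin side, jar and knob are clear, so I'll keep pushing.

```bash
python3 -m handwheel '[[0,0.8,0,0,0,0],[-0.1,0.8,0,0,0,0],[0,0.8,0,0,0,0],[0,0.8,0,0,0,0],[0,0.8,0,0,0,0],[0,0,0,0,0,0],[0,0,0,0,0,0]]'; python3 -m handwheel '[[-0.1,0.6,0,0,0,0],[0,0.6,0,0,0,0],[0,0.6,0,0,0,0],[0,0.6,0,0,0,0],[0,0,0,0,0,0],[0,0,0,0,0,0]]'
```

```text
t: 7.38
position: [0.5988, -0.0339, 0.2194]
orientation: [3.14, 0.0, 1.592]
contact_force: [0.8, -0.2, 6.7]
finger_gap: 0.0
gripper_force: 3.0
t: 8.12
position: [0.598, -0.0101, 0.2196]
orientation: [3.14, 0.0, 1.591]
contact_force: [0.9, -0.5, 6.2]
finger_gap: 0.0004
gripper_force: 3.0
```

```bash
python3 -m handwheel '[[0,0.4,0,0,0,0],[0,0.4,0,0,0,0],[0,0,0,0,0,0],[0,0,0,0,0,0]]'; python3 -m handwheel '[[0,0.3,0,0,0,0],[0,0.3,0,0,0,0],[0,0,0,0,0,0],[0,0,0,0,0,0]]'
```

```text
t: 8.62
position: [0.5978, -0.0026, 0.2194]
orientation: [3.141, 0.002, 1.591]
contact_force: [1.1, -2.8, 5.0]
finger_gap: 0.0001
gripper_force: 3.0
t: 9.12
position: [0.5978, 0.0033, 0.2194]
orientation: [3.141, 0.002, 1.591]
contact_force: [0.1, -2.4, 6.6]
finger_gap: 0.0001
gripper_force: 3.0
```

```bash
python3 -m handwheel '[[0,0.3,0,0,0,0],[0,0,0,0,0,0],[0,0,0,0,0,0]]'; python3 -m handwheel '[[0,0.3,0,0,0,0],[0,0,0,0,0,0],[0,0,0,0,0,0]]'
python3 - <<'E'
from h import *
a=save("scene","s4.png")[90:250,225:345];b=save("wrist","w4.png")
o=np.zeros((533,800,3),np.uint8);o[:,:400]=cv2.resize(a[:,:,::-1],(400,533));o[:400,400:]=b[:,120:520,::-1];cv2.imwrite("pics/z4.png",o)
E
```

```text
t: 9.5
position: [0.5978, 0.006, 0.2194]
orientation: [3.141, 0.002, 1.591]
contact_force: [-1.0, -3.8, 5.9]
finger_gap: -0.0005
gripper_force: 3.4
t: 9.88
position: [0.5978, 0.0069, 0.2194]
orientation: [3.141, 0.007, 1.589]
contact_force: [0.0, -14.3, 6.1]
finger_gap: -0.0004
gripper_force: 8.4
```

View pics/z4.png

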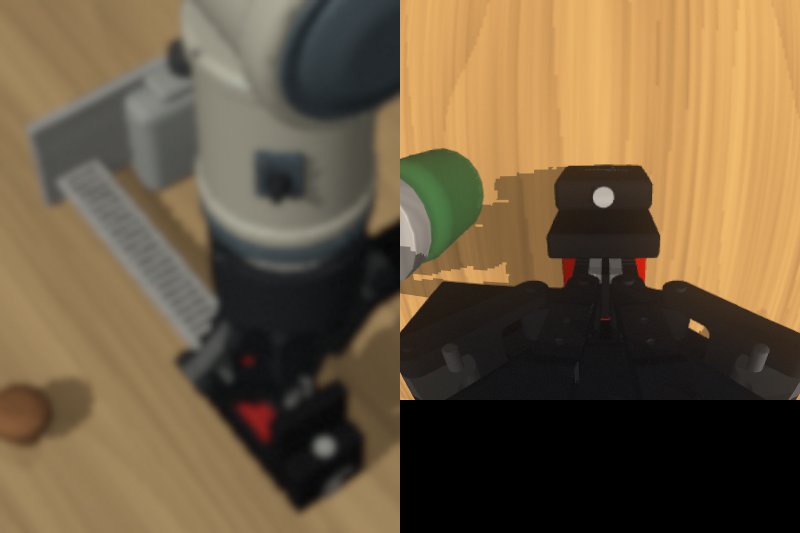

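The wrist view shows the cheek flush against the end stop. The 14 N reaction confirms it has hit the hard limit, and the tin, jar and knob haven't moved. I'll ease off and lift.

```bash
python3 -m handwheel '[[0,-0.15,0,0,0,0],[0,0,0.5,0,0,0],[0,0,0.5,0,0,0],[0,0,1,0,0,0],[0,0,2,0,0,0],[0,0,4,0,0,0],[0,0,5,0,0,0],[0,0,0,0,0,0]]'; python3 -m handwheel '[[-3,5,2,0,0,0],[-3,5,2,0,0,0],[-3,5,0,0,0,0],[-2,5,0,0,0,0],[-2,5,0,0,0,0],[0,0,0,0,0,0],[0,0,0,0,0,0]]'
python3 - <<'E'
from h import *
a=save("scene","s5.png")[90:250,225:345];b=save("top","t5.png")[140:310,270:480]
o=np.zeros((533,800,3),np.uint8);o[:,:400]=cv2.resize(a[:,:,::-1],(400,533));o[:324,400:]=cv2.resize(b[:,:,::-1],(400,324));cv2.imwrite("pics/z5.png",o)
E
```

```text
t: 10.98
position: [0.5979, 0.0088, 0.3546]
orientation: [3.133, -0.0, 1.592]
contact_force: [-0.7, -0.4, 0.5]
finger_gap: 0.0003
gripper_force: 0.0
t: 11.85
position: [0.4676, 0.2585, 0.3878]
orientation: [-3.14, 0.001, 1.592]
contact_force: [-0.4, -0.4, -0.6]
finger_gap: 0.0003
gripper_force: 0.0
```

View pics/z5.png

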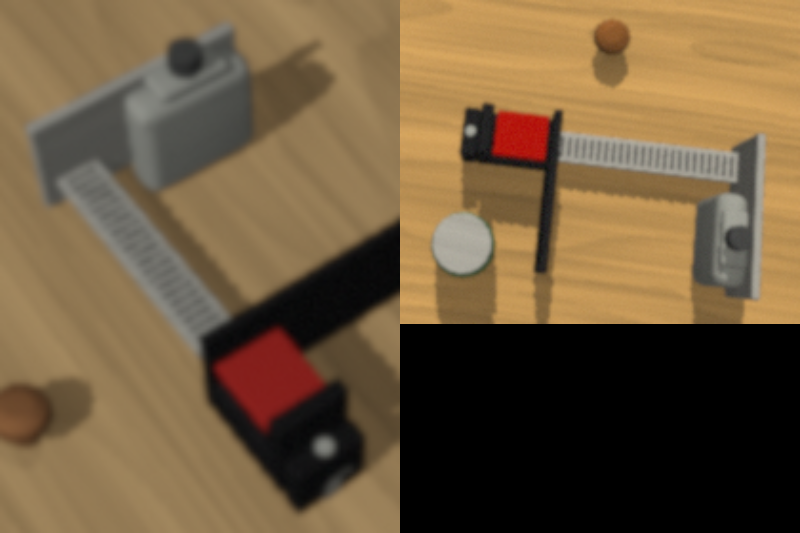

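The jaw is home against the stop (cheek touching it at about (487,130) in the crop) and the pad is up. The tin, jar and knob are in place and the arm is clear.

```bash
python3 -c "
from workcell import bot
print(bot.sign_off())"
```

```text
the job is handed in; nothing more can be done
None
```

The jaw is fully home against the black end stop, the red pad has sprung up, the arm is clear, the tin, jar and knob are where they were, and the job is handed in at about 12 s of the 40 s allowed.

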